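# Push a potsherd through the swing flap of the waste bin

### The job

Clear the sharp potsherd off the tile bench into the waste bin without picking it up: push the bin's self-closing flap open with one finger and, while that finger holds it open, push the sherd over the sill into the bin with the other finger. Do not pinch, press down on or lift the sherd, do not shove the flap open with the sherd, and leave everything else on the bench where it is. Then draw the hand out so that the flap swings shut.

Things in the scene. Friction and masses are not known exactly. Their poses are not given: they have to be found in the camera images.
- bench: Bench of stacked ceramic floor tiles standing on the work surface, fixed: a smooth level top 300 (x) by 900 (y) mm, 130 mm above the work surface. Origin: centre of the underside; its x axis points away from the robot towards the bin, z up.
- bin: White plastic hooded waste bin, fixed on the work surface against the bench's far edge: 200 deep (x), 216 wide (y), 262 mm high, walls 4 mm. Origin on the work surface straight below the sill's middle; x points into the bin (away from the robot), y along the sill, z up. Its floor is 5 mm up. Nothing lies above the sloping flap: fingers pointing down can enter from above and in front.
- bin_sill (a point): Middle of the sill's outer edge: x 0, y 0, z 130 mm in the bin's frame, axes as the bin's. The bin's front wall (x 0 to 4 mm) touches the bench and ends 2 mm below the bench top. The mouth is 208 mm wide between two upright cheeks, whose top edges climb straight from z 134 mm at x 0 to z 262 mm at x 140 mm; behind that a flat roof 262 mm up.
- flap_hinge (a point): Middle of the flap's hinge pin, at x = 142 mm, y = 0, z = 254 mm in the bin's frame; the pin runs along the bin's y. Axes as the bin's.
- flap_edge (a point): Middle of the flap's free lower edge; moves with the flap. Shut, it is at x 8, y 0, z 138 mm in the bin's frame. Pushed on the flap's outer face (away from the robot or downwards), the edge swings inwards and down: below the sill, 77 mm above the work surface when it hangs straight below the hinge.
- flap (a joint): Opening angle of the grey flap, rad: 0 shut, about 0.86 hanging straight down, stop at 1.1. A flat panel 177 mm from hinge to free edge, 198 mm wide, 4 mm thick, that fills the mouth; shut, it slopes down towards the robot, 41 degrees from level. A spring always shuts it: pushed at the free edge it takes about 0.8 N to start and 2 N to hold at 0.86 rad.
- shard_center (a point): Centre (half-way up) of the loose potsherd, a curved, broken piece of terracotta pot wall lying hollow side down on the bench like a roof tile: 48 mm along its own x (across the arch), 40 mm along y, 14 mm high, wall 8 mm, about 30 g. This point is 7 mm above the bench top. Its z is up.
- saucer: Whole terracotta saucer, 110 mm across, 18 mm high, loose on the bench. Origin: centre of the underside. To be left alone.
- mesh: Square of grey plastic drainage mesh, 80 by 80 by 4 mm, loose on the bench. Origin: centre of the underside. To be left alone.
- tweezers: Stainless rake-tweezers, 240 mm long along x (rake end at +x), up to 34 mm wide, 10 mm high, lying on the bench. Origin: underside, about mid-length. To be left alone.
- clay_pot: Small planted terracotta pot, 84 mm across, 75 mm high, leaves to about 140 mm, loose on the bench. Origin: centre of the underside. To be left alone.
- tin: Closed tin, 64 mm across, 85 mm high, loose on the bench. Origin: centre of the underside. To be left alone.
- nursery_pot: Empty black plastic nursery pot, 70 mm across the rim, 65 mm high, loose on the bench. Origin: centre of the underside. To be left alone.

How it is judged:
By the outcome, as a careful person would: the job done as asked, in the order asked, and still so for the second after the job is handed in, with the robot touching nothing.
It also fails if it takes over 48 s, if anything falls off the work surface, if the arm or the gripper's body presses on something with over 40 N, if the wrist force passes 120 N, or if a joint passes its speed limit or range.

### The arm

A 7-joint arm with a two-finger parallel gripper is mounted at the origin on the work surface. World frame = base frame: x ahead of the robot, y to its left, z up, the work surface at z = 0. Lengths are in m, angles in rad, forces in N, time in s.
With the tool pointing down it reaches from about 0.4 to 0.875 m from the base axis. Payload 19.3 kg.
Tool frame: the origin (TCP) lies at the very end of the fingers, on their centre line; the grasp point (between the pads) lies 19 mm behind it; z points along the fingers, y is the direction in which the jaws open and shut (so a half turn about z gives the same grasp; the last joint's range is limited). The gripper opens to 85 mm and grips with 20 to 120 N. Pads are 22 mm wide; open, the fingers measure 114 mm over their backs; the gripper's body (76 mm by 85 mm) begins 54 mm behind the grasp point. The pads swing forward as they close: fully open they stand 13 mm farther back than shut.
Start: joints at [1.139, 0.521, -0.036, 1.599, 0.021, 1.021, -0.113], TCP at [0.221, -0.585, 0.231] pointing down, gripper open.
Joint ranges: [-2.91, 2.91], [-0.3, 2.13], [-1.5, 1.42], [0.17, 2.43], [-1.26, 4.41], [0.16, 1.93], [-2.52, 2.52]. Speed limits (rad/s): [1.89, 1.89, 2.39, 2.39, 3.01, 3.01, 3.01].

### API

Orientations are given as [roll, pitch, yaw] about the fixed x, y, z axes, in that order (R = Rz(yaw) Ry(pitch) Rx(roll)).
In Python, from workcell import bot, grab_frame, calibration, workorder gives the robot as it stands.
- The arm moves only by the tool move_arm, never from a script. Its arguments are lists of equal length, an entry for each row: "jaw": the closure in counts, from 0 (fully open) to 255 (shut); "dp": the shift along the tool's x, y, z in units of 800 mm (1.0 is 800 mm), a list of three; "rotation": the turn, a rotation vector about the tool's x, y, z in units of pi rad (1.0 is pi rad), a list of three. In form: {"jaw": [jaw, ...], "dp": [[dx, dy, dz], ...], "rotation": [[rx, ry, rz], ...]}. A call has 1 to 10 rows; each row shifts and turns the commanded pose from where the row before left it, along the tool's axes as they then stand; what a row does not reach is not made up. A row lasts 1/8 s, in which the tool goes at most 62.5 mm and 10.7 degrees, less where a joint would pass 70% of its speed; a pose out of reach is approached as far as the arm can. A call with a number of a shift or a turn outside -1 to 1 is refused whole. A call with a gripper value outside its range is refused whole. The fingers move at their own pace and stop on an object; "squeeze" is the grip in N (left out, the last holds). Time passes only in rows, so rows that do not move let the fingers close. It gives the time, the measured TCP pose, the force and the opening at its end, in the units of the state.
- bot.observe(): the state, without advancing time (a new reading comes with each control period).
- grab_frame(name): name is "side" or "top"; returns the picture (384x512x3 uint8, blue, green, red); there is no depth.
- calibration(name): a dict with "camera_matrix" (3x3 intrinsics, pixels), "dist" ([k1, k2, p1, p2, k3] as OpenCV has them; the pictures are not rectified), "T" (4x4, takes a point from camera to world coordinates). Camera axes: x right, y down, z forward; pixel columns grow to the right and rows downward; lengths in m; the calibration is good to about 2 mm. A picture is of the moment at which its call begins. calibration takes no time and is no camera call.
- workorder.job_done(): hands the job in, once; it reports no verdict.
The state is a dict: "clock": time; "qpos": joint angles; "qd": joint speeds; "joint_efforts": joint torques, N m; "position": TCP position; "tool_rot": TCP orientation; "force": force on the tool from outside, world axes, zero at the start; "moment": the same for the moment, N m; "grip_width": finger opening in m.
Only numpy, scipy, OpenCV 4.12 (cv2) and the standard library are available. Lean on these libraries where they do the work, as an engineer would, in place of code of your own. Each camera call takes 0.05 s, during which the arm holds its last target. There are 200 camera calls.

## Working session

There is one attempt and no reset: what is moved stays moved. The work goes in short steps, Python scripts to look and compute and a tool call to move; the robot and the scene stay as the last step left them, time stands still between calls to the robot, and variables do not carry over. Pictures are saved under pics/ and viewed, about 8 in all and at most 12, crops included, and the job is handed in when it is done.

Besides the shell and the picture viewer there is one more tool, called after "Request:" as name(argument=value, ...) on one line, values as JSON. move_arm: Moves the arm, as the interface text tells. Shifts and turns lie within -1 to 1; 1 stands for 800 mm of shift or pi rad of turn. Its arguments: {"type":"object","properties":{"jaw":{"type":"array","items":{"type":"number"}},"dp":{"type":"array","items":{"type":"array","items":{"type":"number","minimum":-1,"maximum":1}}},"rotation":{"type":"array","items":{"type":"array","items":{"type":"number","minimum":-1,"maximum":1}}},"squeeze":{"type":"number"}},"required":["jaw","dp","rotation"]}

```bash
mkdir -p pics; ls; cat > h.py <<'E'
import numpy as np, cv2
from workcell import bot, grab_frame, calibration, workorder
def ray(name,uv,z):
    c=calibration(name);K=np.array(c["camera_matrix"],float);d=np.array(c["dist"],float);T=np.array(c["T"])
    n=cv2.undistortPoints(np.array(uv,float).reshape(-1,1,2),K,d).reshape(-1,2)
    v=np.c_[n,np.ones(len(n))]@T[:3,:3].T;o=T[:3,3]
    return o+v*((z-o[2])/v[:,2])[:,None]
def proj(name,P):
    c=calibration(name);K=np.array(c["camera_matrix"],float);d=np.array(c["dist"],float);Ti=np.linalg.inv(np.array(c["T"]))
    return cv2.projectPoints(np.array(P,float).reshape(-1,1,3),cv2.Rodrigues(Ti[:3,:3])[0],Ti[:3,3],K,d)[0].reshape(-1,2)
E
python3 - <<'E'
from h import *
s=bot.observe();print({k:np.round(v,3).tolist() for k,v in s.items()})
for n in("top","side"):
    cv2.imwrite(f"pics/{n}0.png",grab_frame(n));print(n,np.round(calibration(n)["T"],3).tolist())
E
```

```text
pics
{'clock': 0.0, 'qpos': [1.139, 0.522, -0.036, 1.6, 0.021, 1.021, -0.113], 'qd': [0.0, 0.0, -0.001, -0.001, -0.001, -0.001, -0.001], 'joint_efforts': [0.001, -92.71, 1.98, -36.993, 0.018, 0.008, -0.0], 'position': [0.221, -0.584, 0.231], 'tool_rot': [-3.14, 0.0, 0.362], 'force': [-0.212, 0.275, -0.128], 'moment': [0.003, -0.01, 0.008], 'grip_width': 0.085}
top [[0.028, -0.996, 0.088, 0.416], [-1.0, -0.028, -0.006, -0.028], [0.009, -0.088, -0.996, 1.785], [0.0, 0.0, 0.0, 1.0]]
side [[-0.926, -0.249, 0.284, 0.262], [-0.378, 0.589, -0.715, 0.735], [0.011, -0.769, -0.639, 0.846], [0.0, 0.0, 0.0, 1.0]]
```

View pics/top0.png

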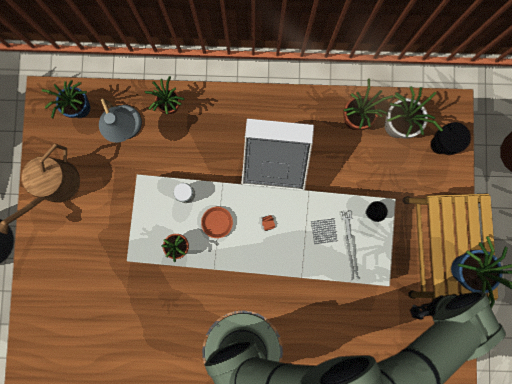

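View pics/side0.png

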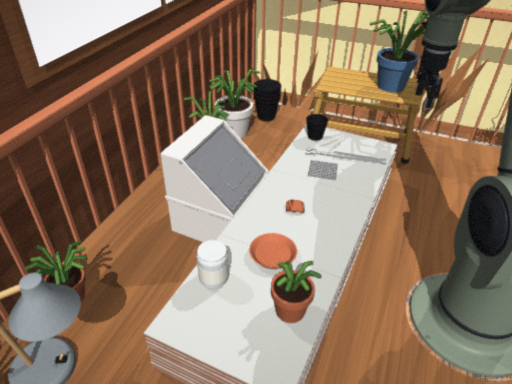

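The top view shows the sherd near (268,223), the bin's front edge from about (243,185) to (304,190) and the saucer at (217,222). The side view shows the sherd at (295,207). Next I'll measure.

```bash
python3 - <<'E'
from h import *
t=cv2.imread("pics/top0.png");s=cv2.imread("pics/side0.png")
def terr(im,box):
    x0,y0,x1,y1=box;h=cv2.cvtColor(im,cv2.COLOR_BGR2HSV);m=np.zeros(im.shape[:2],np.uint8)
    m[y0:y1,x0:x1]=cv2.inRange(h,(0,90,40),(18,255,255))[y0:y1,x0:x1]
    c=max(cv2.findContours(m,cv2.RETR_EXTERNAL,cv2.CHAIN_APPROX_NONE)[0],key=cv2.contourArea)
    return c.reshape(-1,2)
for n,im,b in(("top",t,(250,205,290,240)),("side",s,(275,190,315,225))):
    c=terr(im,b);W=ray(n,c,.137)[:,:2]
    r=cv2.minAreaRect((W*1000).astype(np.float32));print(n,len(c),"minrect",r, "box",np.round(cv2.boxPoints(r)).tolist())
c=terr(t,(195,200,240,245));W=ray("top",c,.148);print("saucer",cv2.minEnclosingCircle((W[:,:2]*1000).astype(np.float32)))
# bench corners top: rough
print("bench",np.round(ray("top",[(136,176),(127,262),(391,285),(396,199)],.13),3).tolist())
# grey flap mask
h=cv2.cvtColor(t,cv2.COLOR_BGR2GRAY);m=np.zeros_like(h);m[130:195,235:320]=((h>60)&(h<150))[130:195,235:320]*255
c=max(cv2.findContours(m,cv2.RETR_EXTERNAL,cv2.CHAIN_APPROX_NONE)[0],key=cv2.contourArea)
q=cv2.boxPoints(cv2.minAreaRect(c));print("flap px",q.tolist())
print("bin roof back/front corners", np.round(ray("top",[(247,119),(314,125),(311,145),(246,138)],.262),3).tolist())
print("bin front z.134",np.round(ray("top",[(242,185),(305,190)],.134),3).tolist())
cv2.imwrite("pics/topc.png",cv2.resize(t[110:260,190:340],None,fx=4,fy=4,interpolation=cv2.INTER_CUBIC))
E
```

```text
top 41 minrect ((463.02825927734375, -78.90650939941406), (45.41239929199219, 40.12320327758789), 19.96983528137207) box [[435.0, -68.0], [449.0, -106.0], [491.0, -90.0], [478.0, -52.0]]
side 49 minrect ((464.8990173339844, -76.8747329711914), (43.82765579223633, 47.104801177978516), 16.83936309814453) box [[437.0, -61.0], [451.0, -106.0], [493.0, -93.0], [479.0, -48.0]]
saucer ((459.405517578125, 95.70091247558594), 54.53024673461914)
bench [[0.611, 0.38, 0.13], [0.315, 0.396, 0.13], [0.262, -0.504, 0.13], [0.557, -0.521, 0.13]]
flap px [[241.82791137695312, 182.89346313476562], [246.03280639648438, 136.63937377929688], [309.5082092285156, 142.40985107421875], [305.3033142089844, 188.6639404296875]]
bin roof back/front corners [[0.791, 0.0, 0.262], [0.777, -0.216, 0.262], [0.712, -0.208, 0.262], [0.728, 0.001, 0.262]]
bin front z.134 [[0.59, 0.013, 0.134], [0.579, -0.205, 0.134]]
```

View pics/topc.png

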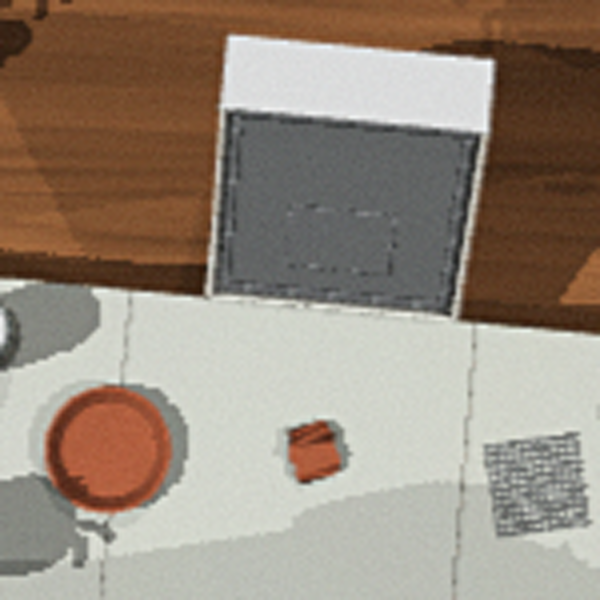

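The crop shows the sherd centred near (316,452), which is full-image (269,223). The bin's front edge runs from (210,297) to (457,320) in the crop. 

Measured geometry:
- The sill middle is about (0.583,-0.096), with bin yaw about -0.06. Three independent estimates agree on this.
- The sherd is at (0.464,-0.078), turned about +19°.

My plan is to put the jaw axis along the push direction. The front finger then opens the flap while the rear finger pushes the sherd.

```bash
cat >> h.py <<'E'
from scipy.spatial.transform import Rotation as Ro
def plan(tgt,yawdeg,n):
    s=bot.observe();p=np.array(s["position"]);R=Ro.from_euler("xyz",s["tool_rot"])
    G=Ro.from_euler("xyz",[np.pi,0,np.radians(yawdeg)]);w=(R.inv()*G).as_rotvec()/n
    st=(np.array(tgt)-p)/n;dp=[]
    for i in range(n):
        dp.append([round(float(v),4) for v in R.inv().apply(st)/.8]);R=R*Ro.from_rotvec(w)
    print("dp",dp);print("rot",np.round(w/np.pi,4).tolist(),"x",n,"| mm/row",round(np.linalg.norm(st)*1e3,1),"deg/row",round(np.degrees(np.linalg.norm(w)),1))
S=np.array([.583,-.096]);TH=-.06
def b2w(x,y): c,s=np.cos(TH),np.sin(TH);return S+np.array([c*x-s*y,s*x+c*y])
def w2b(p): c,s=np.cos(TH),np.sin(TH);d=np.array(p)[:2]-S;return np.array([c*d[0]+s*d[1],-s*d[0]+c*d[1]])
E
python3 -c "
from h import *
plan([.221,-.584,.34],20.7,3)
plan([.464,-.078,.231],109,14)"
```

```text
dp [[0.0, -0.0002, -0.0455], [0.0, -0.0002, -0.0455], [0.0, -0.0001, -0.0455]]
rot [-0.0001, 0.0, 0.0] x 3 | mm/row 36.4 deg/row 0.0
dp [[0.0363, -0.0346, 0.0], [0.0399, -0.0304, 0.0], [0.043, -0.0258, 0.0], [0.0455, -0.021, 0.0], [0.0476, -0.0158, -0.0], [0.049, -0.0105, -0.0], [0.0499, -0.0051, -0.0], [0.0501, 0.0004, -0.0], [0.0498, 0.0059, -0.0], [0.0488, 0.0114, -0.0], [0.0473, 0.0167, -0.0], [0.0452, 0.0218, -0.0], [0.0425, 0.0266, -0.0], [0.0393, 0.0311, -0.0]]
rot [-0.0, -0.0, -0.035] x 14 | mm/row 40.1 deg/row 6.3
```

Request:
move_arm(jaw=[0, 0, 0, 0, 0, 0, 0, 0, 0, 0], dp=[[0, 0, -0.0455], [0, 0, -0.0455], [0, 0, -0.0455], [0.0363, -0.0346, 0], [0.0399, -0.0304, 0], [0.043, -0.0258, 0], [0.0455, -0.021, 0], [0.0476, -0.0158, 0], [0.049, -0.0105, 0], [0.0499, -0.0051, 0]], rotation=[[0, 0, 0], [0, 0, 0], [0, 0, 0], [0, 0, -0.035], [0, 0, -0.035], [0, 0, -0.035], [0, 0, -0.035], [0, 0, -0.035], [0, 0, -0.035], [0, 0, -0.035]])

```text
clock: 1.35
position: [0.3431, -0.3302, 0.3404]
tool_rot: [-3.141, 0.0, 1.135]
force: [0.7, -0.6, 1.2]
grip_width: 0.0855
```

Request:
move_arm(jaw=[0, 0, 0, 0, 0, 0, 0, 0], dp=[[0.0501, 0.0004, 0], [0.0498, 0.0059, 0], [0.0488, 0.0114, 0], [0.0473, 0.0167, 0], [0.0452, 0.0218, 0], [0.0425, 0.0266, 0], [0.0393, 0.0311, 0], [0, 0, 0]], rotation=[[0, 0, -0.035], [0, 0, -0.035], [0, 0, -0.035], [0, 0, -0.035], [0, 0, -0.035], [0, 0, -0.035], [0, 0, -0.035], [0, 0, 0]])

```text
clock: 2.35
position: [0.4652, -0.0758, 0.3403]
tool_rot: [3.141, -0.001, 1.907]
force: [0.2, -0.7, -0.1]
grip_width: 0.0853
```

```bash
python3 -c "
from h import *
s=bot.observe();print({k:np.round(s[k],3).tolist() for k in('clock','qpos','position','tool_rot','force','grip_width')})
plan([.464,-.078,.17],109,6)"
```

```text
{'clock': 2.35, 'qpos': [0.552, 0.201, -0.603, 1.815, 0.123, 1.163, 0.245], 'position': [0.465, -0.076, 0.34], 'tool_rot': [3.141, -0.001, 1.907], 'force': [0.204, -0.673, -0.086], 'grip_width': 0.085}
dp [[-0.0004, -0.0004, 0.0355], [-0.0004, -0.0004, 0.0355], [-0.0004, -0.0004, 0.0355], [-0.0004, -0.0004, 0.0355], [-0.0004, -0.0004, 0.0355], [-0.0004, -0.0004, 0.0355]]
rot [0.0, -0.0001, 0.0002] x 6 | mm/row 28.4 deg/row 0.0
```

Request:
move_arm(jaw=[0, 0, 0, 0, 0, 0, 0, 0], dp=[[-0.0004, -0.0004, 0.0355], [-0.0004, -0.0004, 0.0355], [-0.0004, -0.0004, 0.0355], [-0.0004, -0.0004, 0.0355], [-0.0004, -0.0004, 0.0355], [-0.0004, -0.0004, 0.0355], [0, 0, 0.0125], [0, 0, 0]], rotation=[[0, 0, 0], [0, 0, 0], [0, 0, 0], [0, 0, 0], [0, 0, 0], [0, 0, 0], [0, 0, 0], [0, 0, 0]])

```text
clock: 3.35
position: [0.4632, -0.0811, 0.1601]
tool_rot: [-3.141, -0.0, 1.901]
force: [-1.0, 0.2, -0.1]
grip_width: 0.0854
```

```bash
python3 -c "
from h import *
s=bot.observe();print({k:np.round(s[k],3).tolist() for k in('clock','position','tool_rot','force')})
im=grab_frame('side');cv2.imwrite('pics/side1.png',im)
p=s['position'];y=s['tool_rot'][2];f=np.array([np.sin(y),-np.cos(y),0])
for n,d in(('A',.05),('B',-.05)):
  for dz in(0,.013): print(n,dz,np.round(proj('side',np.array(p)+d*f+[0,0,dz])))
cv2.imwrite('pics/s1c.png',cv2.resize(im[130:280,200:400],None,fx=4,fy=4,interpolation=cv2.INTER_CUBIC))"
```

```text
{'clock': 3.35, 'position': [0.463, -0.081, 0.16], 'tool_rot': [-3.141, -0.0, 1.901], 'force': [-1.038, 0.154, -0.121]}
A 0 [[277. 197.]]
A 0.013 [[277. 193.]]
B 0 [[316. 199.]]
B 0.013 [[317. 195.]]
```

View pics/s1c.png

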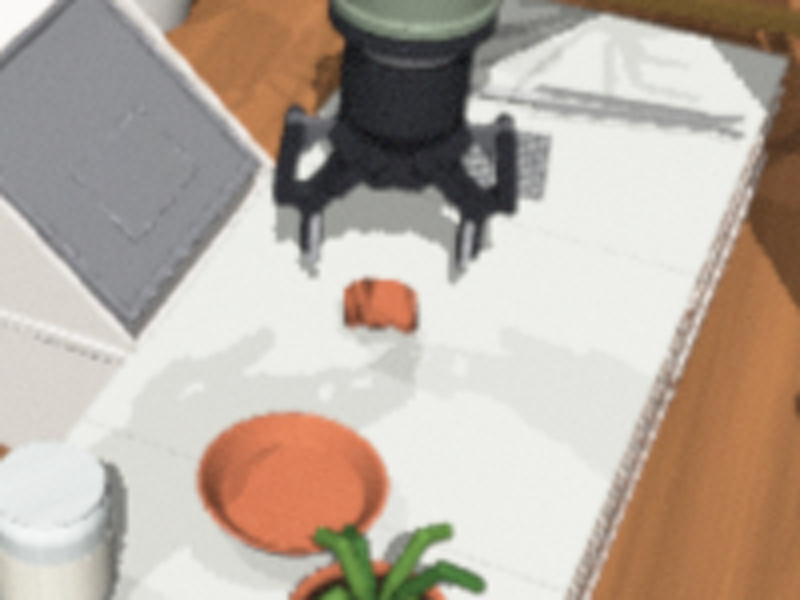

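The tips appear at crop (312,275) and (455,282), which matches the TCP projection at dz = 0. So the TCP is the real tip even with the jaws open. The sherd sits between the fingers. Descending to 3.5 mm above the bench.

Request:
move_arm(jaw=[0, 0, 0, 0, 0], dp=[[0.0031, 0.0021, 0.01], [0, 0, 0.012], [0, 0, 0.0075], [0, 0, 0.0035], [0, 0, 0]], rotation=[[0, 0, 0], [0, 0, 0], [0, 0, 0], [0, 0, 0], [0, 0, 0]])

```text
clock: 4.03
position: [0.4641, -0.078, 0.1335]
tool_rot: [-3.141, -0.0, 1.901]
force: [0.2, -0.4, 0.5]
grip_width: 0.0855
```

```bash
python3 - <<'E'
from h import *
s=bot.observe();print({k:np.round(s[k],4).tolist() for k in('clock','position','tool_rot','force')})
c=np.array([.464,-.078]);p=np.array(s['position'][:2]);y=s['tool_rot'][2];f=np.array([np.sin(y),-np.cos(y)]);print("along,lat mm",(c-p)@f*1e3,(c-p)@[-f[1],f[0]]*1e3)
im=grab_frame('side');cv2.imwrite('pics/s2c.png',cv2.resize(im[150:250,230:380],None,fx=5,fy=5,interpolation=cv2.INTER_CUBIC))
im=grab_frame('top');cv2.imwrite('pics/t2c.png',cv2.resize(im[170:260,220:340],None,fx=5,fy=5,interpolation=cv2.INTER_CUBIC))
E
```

```text
{'clock': 4.025, 'position': [0.4641, -0.078, 0.1335], 'tool_rot': [-3.1413, -0.0002, 1.9012], 'force': [0.203, -0.3985, 0.5165]}
along,lat mm -0.07980552786673982 -0.01207277106142684
```

View pics/s2c.png

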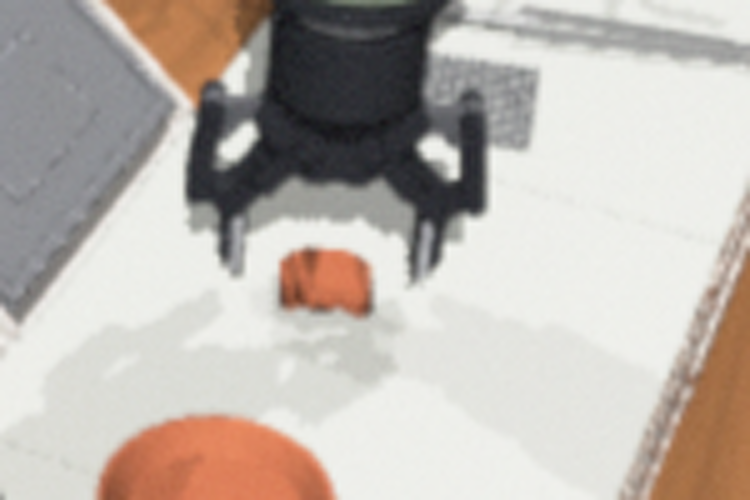

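The fingers straddle the sherd: tips at crop (236,275) and (418,282), sherd centre at about (325,282). No force is registered. Next I'll compute an approach followed by a gentle arc push.

```bash
cat >> h.py <<'E'
def arc(n1,step,n2,stepdeg,n3,z=.1335):
    """rows: n1 straight, n2 arc turning by stepdeg each, n3 straight; reference point Q = TCP-19mm*f"""
    s=bot.observe();y=s["tool_rot"][2];p=np.array(s["position"]);f=lambda y:np.array([np.sin(y),-np.cos(y),0])
    Q=p-.019*f(y);r=np.radians(stepdeg);p0=p
    for i in range(n1+n2+n3):
        y1=y+(r if n1<=i<n1+n2 else 0);Q=Q+step*f((y+y1)/2);p=Q+.019*f(y1)
        R=Ro.from_euler("xyz",[np.pi,0,y]);d=R.inv().apply(p-p0)/.8
        print([round(float(v),4) for v in d],"rotz",round(-(y1-y)/np.pi,4),"yaw",round(np.degrees(y1),1),"tcp bin",np.round(w2b(p)*1e3).tolist());p0=p;y=y1
E
python3 -c "
from h import *
arc(4,.005,16,-1.4,10)"
```

```text
[0.0, 0.0063, 0.0] rotz -0.0 yaw 108.9 tcp bin [-115.0, 13.0]
[-0.0, 0.0063, 0.0] rotz -0.0 yaw 108.9 tcp bin [-110.0, 15.0]
[0.0, 0.0063, 0.0] rotz -0.0 yaw 108.9 tcp bin [-106.0, 17.0]
[-0.0, 0.0063, 0.0] rotz -0.0 yaw 108.9 tcp bin [-101.0, 18.0]
[-0.0007, 0.0062, 0.0] rotz 0.0078 yaw 107.5 tcp bin [-96.0, 20.0]
[-0.0007, 0.0062, 0.0] rotz 0.0078 yaw 106.1 tcp bin [-92.0, 21.0]
[-0.0007, 0.0062, 0.0] rotz 0.0078 yaw 104.7 tcp bin [-87.0, 22.0]
[-0.0007, 0.0062, 0.0] rotz 0.0078 yaw 103.3 tcp bin [-82.0, 23.0]
[-0.0007, 0.0062, 0.0] rotz 0.0078 yaw 101.9 tcp bin [-77.0, 24.0]
[-0.0007, 0.0062, 0.0] rotz 0.0078 yaw 100.5 tcp bin [-72.0, 25.0]
[-0.0007, 0.0062, 0.0] rotz 0.0078 yaw 99.1 tcp bin [-67.0, 26.0]
[-0.0007, 0.0062, 0.0] rotz 0.0078 yaw 97.7 tcp bin [-62.0, 26.0]
[-0.0007, 0.0062, 0.0] rotz 0.0078 yaw 96.3 tcp bin [-57.0, 27.0]
[-0.0007, 0.0062, 0.0] rotz 0.0078 yaw 94.9 tcp bin [-52.0, 27.0]
[-0.0007, 0.0062, 0.0] rotz 0.0078 yaw 93.5 tcp bin [-47.0, 27.0]
[-0.0007, 0.0062, 0.0] rotz 0.0078 yaw 92.1 tcp bin [-42.0, 27.0]
[-0.0007, 0.0062, 0.0] rotz 0.0078 yaw 90.7 tcp bin [-37.0, 27.0]
[-0.0007, 0.0062, 0.0] rotz 0.0078 yaw 89.3 tcp bin [-32.0, 27.0]
[-0.0007, 0.0062, 0.0] rotz 0.0078 yaw 87.9 tcp bin [-27.0, 27.0]
[-0.0007, 0.0062, 0.0] rotz 0.0078 yaw 86.5 tcp bin [-22.0, 27.0]
[-0.0, 0.0062, 0.0] rotz -0.0 yaw 86.5 tcp bin [-17.0, 27.0]
[-0.0, 0.0062, 0.0] rotz -0.0 yaw 86.5 tcp bin [-12.0, 27.0]
[-0.0, 0.0062, 0.0] rotz -0.0 yaw 86.5 tcp bin [-7.0, 27.0]
[-0.0, 0.0062, 0.0] rotz -0.0 yaw 86.5 tcp bin [-2.0, 27.0]
[-0.0, 0.0062, 0.0] rotz -0.0 yaw 86.5 tcp bin [3.0, 27.0]
[-0.0, 0.0062, 0.0] rotz -0.0 yaw 86.5 tcp bin [8.0, 27.0]
[-0.0, 0.0062, 0.0] rotz -0.0 yaw 86.5 tcp bin [13.0, 27.0]
[-0.0, 0.0062, 0.0] rotz -0.0 yaw 86.5 tcp bin [18.0, 27.0]
[-0.0, 0.0062, 0.0] rotz -0.0 yaw 86.5 tcp bin [23.0, 27.0]
[-0.0, 0.0062, 0.0] rotz -0.0 yaw 86.5 tcp bin [28.0, 27.0]
```

Request:
move_arm(jaw=[0, 0, 0, 0, 0, 0, 0, 0, 0, 0], dp=[[0, 0.0063, 0], [0, 0.0063, 0], [0, 0.0063, 0], [0, 0.0063, 0], [-0.0007, 0.0062, 0], [-0.0007, 0.0062, 0], [-0.0007, 0.0062, 0], [-0.0007, 0.0062, 0], [-0.0007, 0.0062, 0], [0, 0, 0]], rotation=[[0, 0, 0], [0, 0, 0], [0, 0, 0], [0, 0, 0], [0, 0, 0.0078], [0, 0, 0.0078], [0, 0, 0.0078], [0, 0, 0.0078], [0, 0, 0.0078], [0, 0, 0]])

```text
clock: 5.38
position: [0.5081, -0.0671, 0.1337]
tool_rot: [3.141, -0.0, 1.778]
force: [-0.2, -0.4, 0.5]
grip_width: 0.0857
```

```bash
python3 - <<'E'
from h import *
s=bot.observe();print({k:np.round(s[k],4).tolist() for k in('clock','position','tool_rot','force')},w2b(s['position']))
im=grab_frame('side');cv2.imwrite('pics/s3c.png',cv2.resize(im[130:250,220:370],None,fx=5,fy=5,interpolation=cv2.INTER_CUBIC))
E
```

```text
{'clock': 5.375, 'position': [0.5081, -0.0671, 0.1337], 'tool_rot': [3.1415, -0.0001, 1.7783], 'force': [-0.2008, -0.3606, 0.5186]} [-0.07650532  0.02436127]
```

View pics/s3c.png

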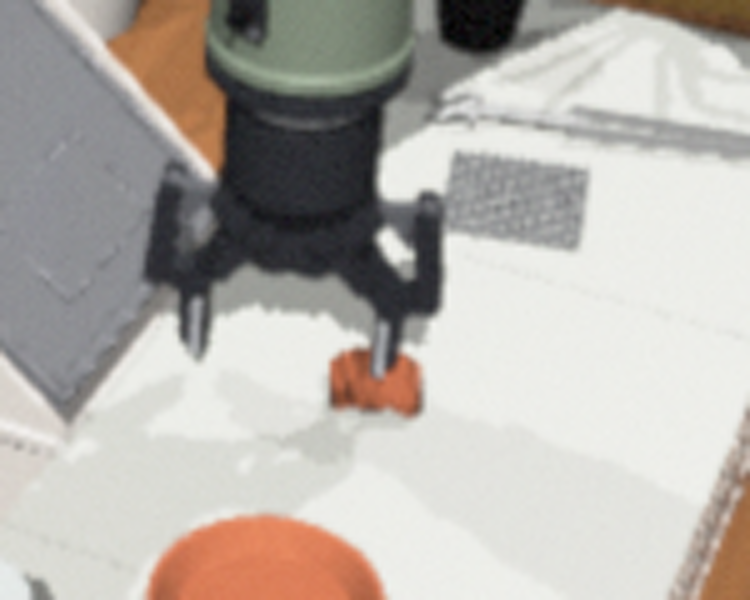

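The sherd is still at full-image (295,206), so it hasn't moved. Finger B hovers just over it with no force, which means the open tips really are 13 mm above the TCP. My earlier reading was off because of the pad width. I'll lift, go back, and descend 13 mm lower.

```bash
python3 -c "
from h import *
plan([.4641,-.078,.1337],108.9,5)"
```

```text
dp [[-0.0004, -0.0112, -0.0], [-0.0001, -0.0113, -0.0], [0.0002, -0.0113, -0.0], [0.0004, -0.0112, -0.0], [0.0007, -0.0112, -0.0]]
rot [-0.0, -0.0, -0.0078] x 5 | mm/row 9.0 deg/row 1.4
```

Request:
move_arm(jaw=[0, 0, 0, 0, 0, 0, 0, 0, 0, 0], dp=[[0, 0, -0.025], [-0.0004, -0.0112, 0], [-0.0001, -0.0113, 0], [0.0002, -0.0113, 0], [0.0004, -0.0112, 0], [0.0007, -0.0112, 0], [0, 0, 0.015], [0, 0, 0.015], [0, 0, 0.006], [0, 0, 0]], rotation=[[0, 0, 0], [0, 0, -0.0078], [0, 0, -0.0078], [0, 0, -0.0078], [0, 0, -0.0078], [0, 0, -0.0078], [0, 0, 0], [0, 0, 0], [0, 0, 0], [0, 0, 0]])

```text
clock: 6.68
position: [0.4641, -0.0778, 0.1244]
tool_rot: [-3.141, -0.001, 1.902]
force: [-0.5, 0.2, 0.7]
grip_width: 0.0857
```

Request:
move_arm(jaw=[0, 0], dp=[[0, 0, 0.0025], [0, 0, 0]], rotation=[[0, 0, 0], [0, 0, 0]])

```text
clock: 6.92
position: [0.4642, -0.0781, 0.123]
tool_rot: [3.141, 0.0, 1.901]
force: [-0.0, 0.1, -0.4]
grip_width: 0.0853
```

```bash
python3 - <<'E'
from h import *
s=bot.observe();print({k:np.round(s[k],4).tolist() for k in('clock','position','tool_rot','force')},w2b(s['position']))
p=np.array(s['position']);y=s['tool_rot'][2];f=np.array([np.sin(y),-np.cos(y),0]);n=np.array([-f[1],f[0],0])
for d in(.0465,-.0465): print([np.round(proj('side',p+d*f+k*.011*n+[0,0,.013])[0]*1-[220,130],1)*5 for k in(-1,1)])
im=grab_frame('side');cv2.imwrite('pics/s4c.png',cv2.resize(im[130:250,220:370],None,fx=5,fy=5,interpolation=cv2.INTER_CUBIC))
E
```

```text
{'clock': 6.925, 'position': [0.4642, -0.0781, 0.123], 'tool_rot': [3.1414, 0.0001, 1.9011], 'force': [-0.0068, 0.1106, -0.3961]} [-0.11966242  0.01079061]
[array([283.5, 360.5]), array([283., 388.])]
[array([463.5, 368.5]), array([466. , 396.5])]
```

View pics/s4c.png

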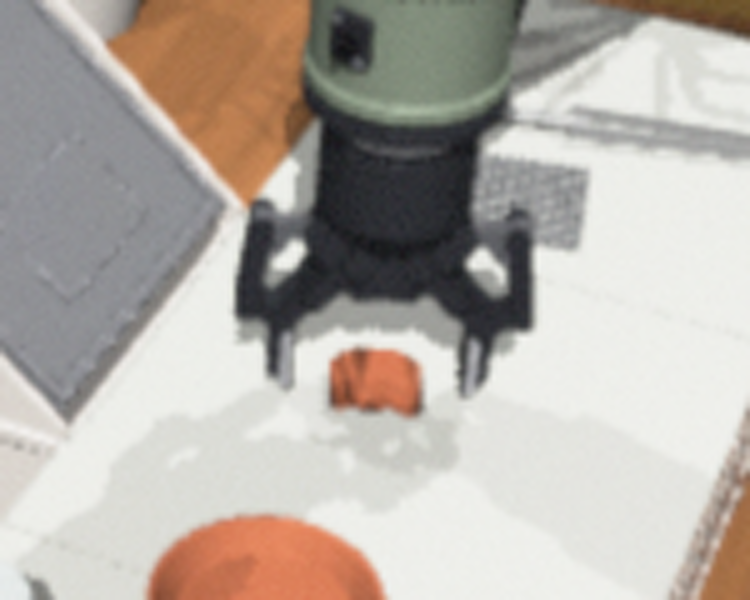

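The TCP is at 0.123, below bench height, with no contact. That confirms the 13 mm offset: predicted tip pixels (283,374) and (465,382) match the image. The sherd is undisturbed and centred between the fingers. I'll lower 2.5 mm more and push.

Request:
move_arm(jaw=[0, 0, 0, 0, 0, 0, 0, 0, 0, 0], dp=[[0, 0, 0.0025], [0, 0.0001, 0.0006], [0, 0.0063, 0], [0, 0.0063, 0], [0, 0.0063, 0], [0, 0.0063, 0], [-0.0007, 0.0062, 0], [-0.0007, 0.0062, 0], [-0.0007, 0.0062, 0], [0, 0, 0]], rotation=[[0, 0, 0], [0, 0, 0], [0, 0, 0], [0, 0, 0], [0, 0, 0], [0, 0, 0], [0, 0, 0.0078], [0, 0, 0.0078], [0, 0, 0.0078], [0, 0, 0]])

```text
clock: 8.22
position: [0.4983, -0.0684, 0.1204]
tool_rot: [3.141, -0.0, 1.827]
force: [-0.2, -0.7, -0.4]
grip_width: 0.0853
```

```bash
cat >> h.py <<'E'
def shard(n="side"):
    im=grab_frame(n);h=cv2.cvtColor(im,cv2.COLOR_BGR2HSV);m=cv2.inRange(h,(0,110,60),(16,255,255))
    C=[c for c in cv2.findContours(m,cv2.RETR_EXTERNAL,cv2.CHAIN_APPROX_NONE)[0] if 8<cv2.contourArea(c)<600]
    for c in C:
        W=ray(n,c.reshape(-1,2),.137);q=W[:,:2]
        b=np.array([w2b(x) for x in q])*1e3
        if abs(b[:,0].mean()+60)<140 and abs(b[:,1].mean())<100: print(n,"bin-frame box",b.min(0).round(),b.max(0).round(),cv2.minAreaRect(b.astype(np.float32)))
    return im
def st():
    s=bot.observe();print({k:np.round(s[k],4).tolist() for k in('clock','position','tool_rot','force')},"bin",w2b(s['position']).round(4))
E
python3 -c "
from h import *
st();im=shard()"
```

```text
{'clock': 8.225, 'position': [0.4983, -0.0684, 0.1204], 'tool_rot': [3.1414, -0.0001, 1.8273], 'force': [-0.1951, -0.71, -0.3921]} bin [-0.0862  0.0224]
side bin-frame box [-128.   -6.] [-80.  41.] ((-105.14479064941406, 17.656692504882812), (43.83704376220703, 43.469085693359375), 22.645444869995117)
```

The sherd is at (-105,18) in the bin frame, as predicted. Continuing the arc.

Request:
move_arm(jaw=[0, 0, 0, 0, 0, 0, 0], dp=[[-0.0007, 0.0062, 0], [-0.0007, 0.0062, 0], [-0.0007, 0.0062, 0], [-0.0007, 0.0062, 0], [-0.0007, 0.0062, 0], [-0.0007, 0.0062, 0], [0, 0, 0]], rotation=[[0, 0, 0.0078], [0, 0, 0.0078], [0, 0, 0.0078], [0, 0, 0.0078], [0, 0, 0.0078], [0, 0, 0.0078], [0, 0, 0]])

```text
clock: 9.15
position: [0.5281, -0.066, 0.1204]
tool_rot: [3.141, -0.0, 1.68]
force: [-0.5, 0.5, 0.0]
grip_width: 0.0853
```

```bash
python3 -c "
from h import *
st();im=shard()"
```

```text
{'clock': 9.15, 'position': [0.5281, -0.066, 0.1204], 'tool_rot': [3.1414, -0.0001, 1.6802], 'force': [-0.4679, 0.4933, 0.0227]} bin [-0.0566  0.0266]
side bin-frame box [-98.   2.] [-52.  47.] ((-74.39620971679688, 24.604543685913086), (42.83670425415039, 46.227943420410156), 11.848906517028809)
```

Request:
move_arm(jaw=[0, 0, 0, 0, 0, 0, 0, 0], dp=[[-0.0007, 0.0062, 0], [-0.0007, 0.0062, 0], [-0.0007, 0.0062, 0], [-0.0007, 0.0062, 0], [-0.0007, 0.0062, 0], [-0.0007, 0.0062, 0], [-0.0007, 0.0062, 0], [0, 0, 0]], rotation=[[0, 0, 0.0078], [0, 0, 0.0078], [0, 0, 0.0078], [0, 0, 0.0078], [0, 0, 0.0078], [0, 0, 0.0078], [0, 0, 0.0078], [0, 0, 0]])

```text
clock: 10.2
position: [0.563, -0.0688, 0.1204]
tool_rot: [3.141, -0.0, 1.508]
force: [0.0, -0.1, 0.5]
grip_width: 0.0855
```

```bash
python3 -c "
from h import *
st();im=shard();cv2.imwrite('pics/s5c.png',cv2.resize(im[100:250,160:350],None,fx=4,fy=4,interpolation=cv2.INTER_CUBIC))"
```

```text
{'clock': 10.2, 'position': [0.563, -0.0688, 0.1204], 'tool_rot': [3.1412, -0.0, 1.5085], 'force': [0.0211, -0.1149, 0.537]} bin [-0.0216  0.0259]
side bin-frame box [-61.   4.] [-19.  50.] ((-39.70246505737305, 27.131378173828125), (42.01338195800781, 46.05338668823242), 2.2721147537231445)
```

View pics/s5c.png

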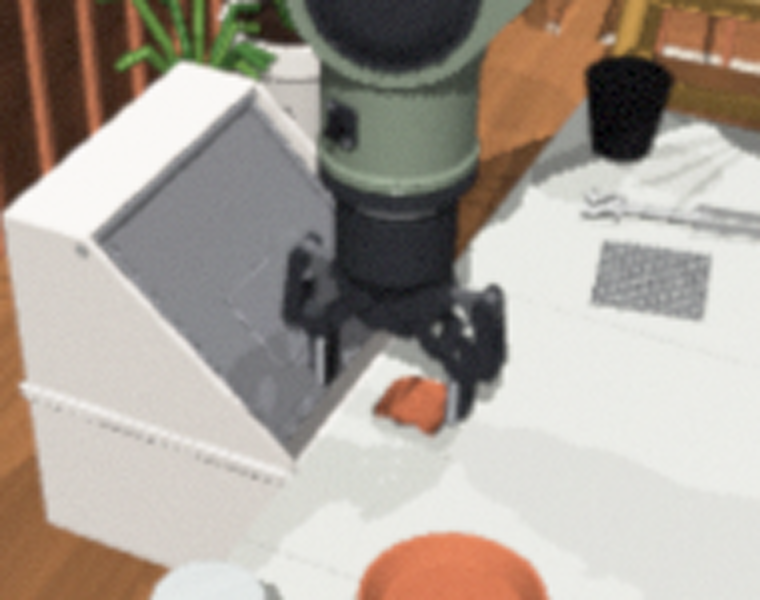

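The front finger has pushed the flap in: a gap shows near crop (355,380), with the sherd at (412,405) against the rear finger and clear of the flap. Pushing straight on.

Request:
move_arm(jaw=[0, 0, 0, 0, 0, 0, 0], dp=[[0, 0.0063, 0], [0, 0.0063, 0], [0, 0.0063, 0], [0, 0.0063, 0], [0, 0.0063, 0], [0, 0.0063, 0], [0, 0, 0]], rotation=[[0, 0, 0], [0, 0, 0], [0, 0, 0], [0, 0, 0], [0, 0, 0], [0, 0, 0], [0, 0, 0]])

```text
clock: 11.12
position: [0.5932, -0.0706, 0.1204]
tool_rot: [3.141, -0.0, 1.509]
force: [-0.9, 0.1, 1.1]
grip_width: 0.0851
```

```bash
python3 -c "
from h import *
st();im=shard()"
```

```text
{'clock': 11.125, 'position': [0.5932, -0.0706, 0.1204], 'tool_rot': [3.1412, -0.0001, 1.509], 'force': [-0.9045, 0.1207, 1.13]} bin [0.0087 0.0259]
side bin-frame box [-31.   6.] [11. 50.] ((-9.42995834350586, 28.147443771362305), (40.76565933227539, 45.225704193115234), 1.8672031164169312)
```

Request:
move_arm(jaw=[0, 0, 0, 0, 0, 0], dp=[[0, 0.0063, 0], [0, 0.0063, 0], [0, 0.0063, 0], [0, 0.0063, 0], [0, 0, 0], [0, 0, 0]], rotation=[[0, 0, 0], [0, 0, 0], [0, 0, 0], [0, 0, 0], [0, 0, 0], [0, 0, 0]])

```text
clock: 11.92
position: [0.6131, -0.0719, 0.1206]
tool_rot: [3.141, -0.0, 1.509]
force: [-1.2, 0.3, 1.4]
grip_width: 0.0855
```

```bash
python3 -c "
from h import *
st();im=shard();cv2.imwrite('pics/s6c.png',cv2.resize(im[100:250,160:350],None,fx=4,fy=4,interpolation=cv2.INTER_CUBIC))"
```

```text
{'clock': 11.925, 'position': [0.6131, -0.0719, 0.1206], 'tool_rot': [3.1411, -0.0001, 1.5091], 'force': [-1.2398, 0.3257, 1.4214]} bin [0.0286 0.0259]
```

View pics/s6c.png

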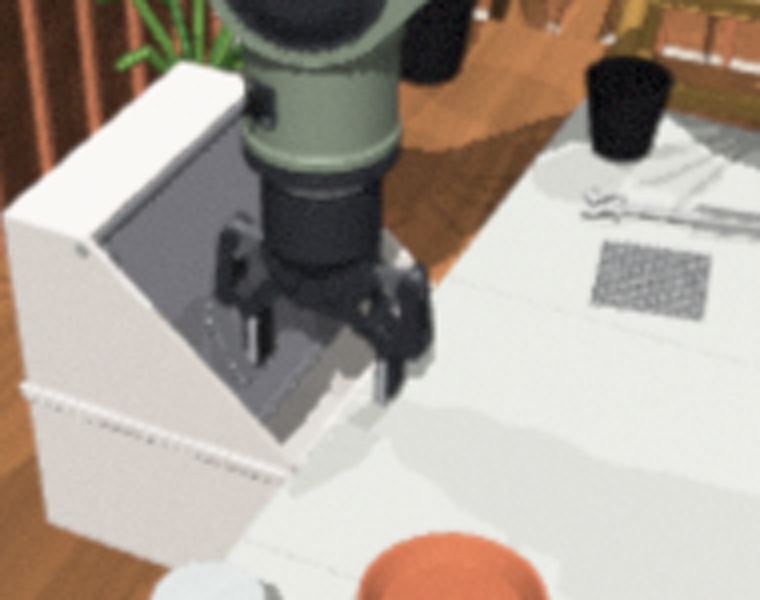

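The sherd is off the bench: no orange blob is left at the sill. The flap is held open by the front finger at crop (258,355). Withdrawing straight back, then up.

Request:
move_arm(jaw=[0, 0, 0, 0, 0, 0, 0, 0, 0, 0], dp=[[0, -0.008, 0], [0, -0.012, 0], [0, -0.012, 0], [0, -0.012, 0], [0, -0.012, 0], [0, -0.012, 0], [0, -0.02, 0], [0, -0.02, 0], [0, -0.02, 0], [0, -0.02, 0]], rotation=[[0, 0, 0], [0, 0, 0], [0, 0, 0], [0, 0, 0], [0, 0, 0], [0, 0, 0], [0, 0, 0], [0, 0, 0], [0, 0, 0], [0, 0, 0]])

```text
clock: 13.22
position: [0.4938, -0.0646, 0.1204]
tool_rot: [-3.142, -0.0, 1.509]
force: [0.0, -0.0, 0.2]
grip_width: 0.0856
```

Request:
move_arm(jaw=[0, 0, 0, 0, 0, 0, 0, 0], dp=[[0, 0, -0.03], [0, 0, -0.04], [0, 0, -0.05], [0, 0, -0.05], [0, 0, -0.05], [0, -0.03, -0.03], [0, 0, 0], [0, 0, 0]], rotation=[[0, 0, 0], [0, 0, 0], [0, 0, 0], [0, 0, 0], [0, 0, 0], [0, 0, 0], [0, 0, 0], [0, 0, 0]])

```text
clock: 14.22
position: [0.4707, -0.0632, 0.3198]
tool_rot: [-3.141, 0.0, 1.509]
force: [0.0, 0.0, 0.4]
grip_width: 0.0852
```

```bash
python3 -c "
from h import *
st();a=shard();b=grab_frame('top')
cv2.imwrite('pics/f.png',np.hstack([cv2.resize(a[80:330,120:400],None,fx=1.4,fy=1.6),cv2.resize(b[110:290,120:400],(392,400))]))"
```

```text
{'clock': 14.225, 'position': [0.4707, -0.0632, 0.3198], 'tool_rot': [-3.1413, 0.0002, 1.5089], 'force': [0.0243, 0.0312, 0.4104]} bin [-0.1141  0.026 ]
```

View pics/f.png

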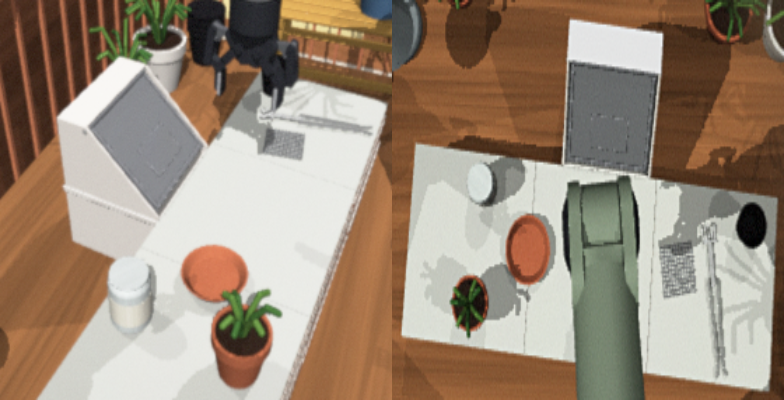

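The side view shows the flap shut, the bench clear where the sherd lay, and the hand clear above it. The saucer, mesh, tweezers, tin and pots are all in place. Handing in.

```bash
python3 -c "
from h import *
workorder.job_done()"
```

```text
the job is handed in; nothing more can be done
```

The sherd is in the bin and the flap has swung shut. The job was handed in at about 14 s of the 48 s allowed.

- **How it was done:** I straddled the sherd with the open fingers in line with the push. The front finger opened the flap and held it while the rear finger pushed the sherd along an arc and over the sill. I then drew the hand straight back and lifted it clear.
- **Last checks:** No sherd shows on the bench or at the sill. The flap looks fully shut, and the other items look unmoved by eye. The force readings after withdrawal were near zero, and the highest I read during the push was about 2 N. I did not see the sherd inside the bin: it vanished over the sill while the front finger was still holding the flap open.
- **One misjudgement on the way:** I first took the reported tool point (TCP) for the open fingertips, which are really 13 mm higher. The first pass therefore hovered over the sherd. No contact force showed and the sherd did not move, so I lifted, went back and descended to the right height.

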